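# Refit the selector-valve knob on its keyed stem and close the valve

### The job

Take the black knob from the parts tray and push it onto the valve's upright keyed stem: press lightly and turn it slowly until the key finds its slot and the knob drops fully home on the collar. Then turn the knob, stem and all, clockwise (seen from above) to its stop, so that its pointer stands over the raised mark on the valve, and let go. Never press hard before it has dropped, and leave the other things where they are.

Things in the scene. Friction and masses are not known exactly. Their poses are not given: they have to be found in the camera images.
- valve: Grey valve module, fixed, 110 (x) x 120 (y) x 50 mm high; origin at the centre of its underside, z up. On its top, centred, a steel collar 60 mm across rises to 58 mm; from it stands an upright steel stem with one radial key. The stem turns stiffly about z (0.17 N m) and stays where left; pressing more than about 10 N on the key can drag it round with the knob.
- seat (a point): On the stem's axis at the collar's upper face, where the knob's underside rests when home; axes as the module's. The stem's angle is NOT measured: at the start its key points anywhere from -1.25 to -0.05 rad, right-handed about z from the module's +x. Clockwise it turns until the key points along the module's -y (-1.57 rad), a hard stop; anticlockwise to a stop at +0.43 rad.
- stem_top (a point): Top of the stem, on its axis, 22 mm above the seat; axes as the module's, they do not turn with the stem. The stem is 16 mm thick, its top rim bevelled. The key is 5.6 mm wide, reaches 21 mm out from the axis, and runs from the collar to 12 mm above it, so the topmost 10 mm of the stem is plain and round.
- mark (a point): Top of the raised mark, a small steel ridge on the module's top at its -y side, 39 to 53 mm from the stem's axis, 4 mm higher than the collar. The pointer stands over it when the knob is at the clockwise stop.
- knob_mid (a point): Centre, half-way up, of the loose black knob (about 120 g, standing upright on its open end in the tray, z up): 54 mm tall in all; hub 55 mm across, 28 mm tall; on it an upright grip bar 44 mm long along the knob's x, 12 mm thick, 26 mm tall (28 to 54 mm above the underside). This point lies 27 mm above the underside.
- knob_bore (a point): Mouth of the knob's bore, centre of its underside. Bore 18 mm wide, 25 mm deep, with one keyway 7.2 mm wide out to 22.5 mm from the axis along the knob's +x, straight under the pointer. Resting on the key the knob stands 12 mm above home with the bore already 10 mm over the stem; it goes home only with +x within about 0.05 rad of the key's direction.
- knob_pointer (a point): Tip of the knob's pointer, a 6 mm wide nose on the hub's rim along the knob's +x, 38.5 mm from the axis, 21 mm above the underside.
- tray: Low open aluminium parts tray, fixed, 130 x 160 mm, walls 14 mm high, floor 5 mm thick; origin under its centre. Holds the knob, a hex nut and a brass fitting.
- nut: Loose steel hex nut, 22 mm across flats, 12 mm high, in the tray; a bystander. Origin under its centre.
- fitting: Loose brass pipe fitting, 14 x 42 x 14 mm, in the tray; a bystander. Origin under its square part.
- rack: Loose blue vial rack, 70 x 150 x 52 mm, on the bench beyond the work; a bystander. Origin under its centre.
- mouse: Loose black computer mouse, 100 x 60 x 32 mm, beyond the work; a bystander. Origin under its centre.
- wrench: Loose steel open-ended wrench lying on the bench to the left; a bystander.
- jar: Loose amber glass jar, 56 mm across, 80 mm tall, far left; a bystander. Origin under its centre.
- beaker: Loose glass beaker, 68 mm across, 85 mm tall, far left; a bystander. Origin under its centre.
There are look-alikes about, which are no part of the job. Leave any green or red look-alike of the part that bears knob_mid alone.

How it is judged:
By the outcome, as a careful person would: the job done as asked, in the order asked, and still so for the second after the job is handed in, with the robot touching nothing.
It also fails if it takes over 72 s, if anything falls off the work surface, if the arm or the gripper's body presses on something with over 40 N, if the wrist force passes 120 N, or if a joint passes its speed limit or range.

### The arm

A 6-joint arm with a two-finger parallel gripper is mounted at the origin on the work surface. World frame = base frame: x ahead of the robot, y to its left, z up, the work surface at z = 0. Lengths are in mm, angles in degrees, forces in N, time in s.
With the tool pointing down it reaches from about 300 to 850 mm from the base axis. Payload 5.4 kg.
Tool frame: the origin (TCP) lies midway between the tips of the shut fingers; the grasp point (between the pads) lies 19 mm behind it; z points along the fingers, y is the line along which they close (so a half turn about z gives the same grasp; the last joint's range is limited). The gripper opens to 85 mm and grips with 20 to 120 N. Pads are 22 mm wide; open, the fingers measure 114 mm over their backs; the gripper's body (76 mm by 85 mm) begins 54 mm behind the grasp point. The pads swing forward as they close: fully open they stand 13 mm farther back than shut.
Start: joints at [-87.726, 9.076, 91.501, -0, 79.423, -12.038], TCP at [142.123, -557.142, 231.299] pointing down, gripper open.
Joint ranges: [-166.64, 166.64], [-54.1, 131.32], [10.49, 154.53], [-73.88, 253.88], [9.74, 151.15], [-171.62, 171.62]. Speed limits (degrees/s): [147.25, 147.25, 180, 180, 180, 180].

### API

Orientations are given as a 3x3 rotation matrix whose columns are the frame's x, y, z axes.
In Python, from workcell import env, fingers, readout, vision gives the robot as it stands. Calls block until the motion is done:
- env.movep(position, orientation): joint-space move of the TCP to a pose.
- env.move_l(position, rot=None, feed=150): straight line of the TCP; rot=None keeps the orientation; feed is the mean speed in mm/s.
- env.move_joints(angles): joint-space move.
- fingers.gripper_open() and fingers.close_gripper(): open the fingers fully, or close them until they stop; the grip force is fixed at half the most.
- env.sleep(seconds).
- env.ik(position, orientation): joint angles nearest the present ones, or None.
- readout.sense(): the state.
- vision.camera(name): name is "side" or "top" or "wrist"; returns a dict with "color" (420x560x3 uint8, red, green, blue), "fx", "fy", "cx", "cy" (pixels), "k1" (the pictures are not rectified: a ray, as slopes to the right and down, at radius r is drawn at 1 + k1 r^2 times it, then the intrinsics apply), "world_to_cam" (4x4, takes a point from world to camera coordinates); the wrist camera has in their place "tool_from_camera" (4x4, takes a point from camera to tool coordinates, whose origin is the TCP and whose axes are the flange's). Camera axes: x right, y up, looking along -z (the intrinsics and any distortion apply to the point x, -y, -z); pixel columns grow to the right and rows downward; lengths in mm; the calibration is good to about 2 mm. A picture is of the moment at which its call begins: read the wrist's pose just before it. There is no depth.
A pose or a line that the arm cannot do raises env.PlanningError and nothing moves.
- env.finish_job(): hands the job in; it is judged then, once.
The state is a dict: "t": time; "joints": joint angles; "qvel": joint speeds; "joint_efforts": joint torques, N m; "position": TCP position; "eef_rot": TCP orientation; "force": force on the tool from outside, world axes, zero at the start; "moment": the same for the moment, N m; "gripper_width": opening from 0.0 (shut) to 1.0 (fully open); "gripper_force": force on a finger pad.
Only numpy, scipy, OpenCV 4.12 (cv2) and the standard library are available. Lean on these libraries where they do the work, as an engineer would, in place of code of your own. Each camera call takes 0.05 s, during which the arm holds its last target. There are 200 camera calls.

## Working session

There is one attempt and no reset: what is moved stays moved. The work goes in short steps, each a Python script; the robot and the scene stay as the last script left them, time stands still between calls to the robot, and variables do not carry over. Pictures are saved under pics/ and viewed, at most 10 in all, crops included, and the job is handed in when it is done.

```bash
ls; mkdir -p pics; cat > h.py <<'E'
import numpy as np, cv2
from workcell import env, fingers, readout, vision
def shot(name,fn=None):
    s=readout.sense(); c=vision.camera(name)
    if name=="wrist":
        T=np.eye(4);T[:3,:3]=np.array(s["eef_rot"]);T[:3,3]=s["position"]
        M=T@np.array(c["tool_from_camera"])
    else: M=np.linalg.inv(np.array(c["world_to_cam"]))
    c["M"]=M
    if fn: cv2.imwrite("pics/"+fn,cv2.cvtColor(c["color"],cv2.COLOR_RGB2BGR))
    return c
def ray(c,u,v):
    K=np.array([[c["fx"],0,c["cx"]],[0,c["fy"],c["cy"]],[0,0,1.]])
    p=cv2.undistortPoints(np.array([[[u,v]]],float),K,np.array([c["k1"],0,0,0,0.]))[0,0]
    d=c["M"][:3,:3]@np.array([p[0],-p[1],-1]); return c["M"][:3,3],d
def onz(c,u,v,z):
    o,d=ray(c,u,v); return o+d*(z-o[2])/d[2]
def proj(c,P):
    q=np.linalg.inv(c["M"])@np.append(P,1); x,y=q[0]/-q[2],-q[1]/-q[2]
    f=1+c["k1"]*(x*x+y*y); return np.array([c["fx"]*x*f+c["cx"],c["fy"]*y*f+c["cy"]])
def down(a): # tool y axis at angle a(rad) in world xy, z down
    y=np.array([np.cos(a),np.sin(a),0]);z=np.array([0,0,-1.]);return np.column_stack([np.cross(y,z),y,z])
E
python3 - <<'E'
from h import *
for n in ("top","side","wrist"):
    c=shot(n,n+"0.png"); print(n,c["fx"],c["k1"],c["M"].round(2).tolist())
s=readout.sense();print(s)
E
```

```text
pics
top 492.9489235808738 -0.03815650807645716 [[-0.02, 1.0, -0.05, 498.18], [-1.0, -0.02, 0.02, 50.27], [0.02, 0.05, 1.0, 1456.37], [0.0, 0.0, 0.0, 1.0]]
side 540.79582579794 0.04114692939888743 [[0.95, 0.23, -0.23, 259.95], [-0.32, 0.64, -0.7, -864.46], [-0.01, 0.74, 0.68, 945.09], [0.0, 0.0, 0.0, 1.0]]
wrist 369.0579643460071 0.027232987633138302 [[0.25, 0.93, 0.26, 207.75], [-0.97, 0.24, 0.07, -539.21], [-0.0, -0.27, 0.96, 373.57], [0.0, 0.0, 0.0, 1.0]]
{'t': 0.15, 'joints': array([-8.77266580e+01,  9.10615276e+00,  9.15563454e+01,  1.90156020e-05,
        7.94238071e+01, -1.20376686e+01]), 'qvel': array([ 0.00425438, -0.12468808, -0.20019676,  0.06219736,  0.03363815,
       -0.05945192]), 'joint_efforts': array([ 1.05479638e-03, -3.96374702e+01, -3.31785607e+01, -1.53180713e-04,
        5.42849026e-03, -7.25969471e-06]), 'position': array([ 142.09359208, -556.67731056,  230.51894862]), 'eef_rot': array([[ 9.68968272e-01,  2.47185121e-01, -5.94246115e-05],
       [ 2.47184928e-01, -9.68967154e-01,  1.50513653e-03],
       [ 3.14466858e-04, -1.47311841e-03, -9.99998866e-01]]), 'force': array([ 5.97869242e-04,  2.03943609e-01, -1.39379748e+00]), 'moment': array([-0.01295527, -0.01107541,  0.00550029]), 'gripper_force': 0.0, 'gripper_width': 0.9994998674721666}
```

```bash
sleep 1; python3 -c "
import cv2,numpy as np
a=[cv2.imread('pics/%s0.png'%n) for n in('top','side')]
"
```

```text
(no output)
```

View pics/top0.png

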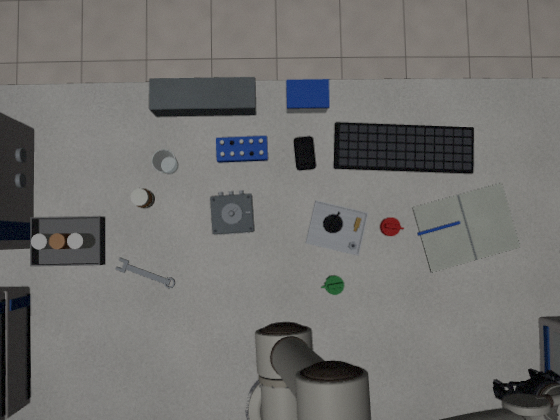

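View pics/side0.png

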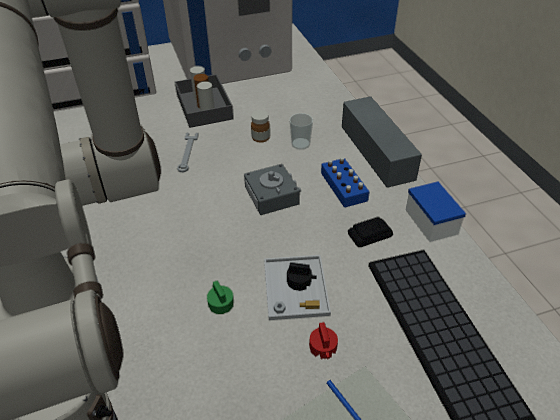

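The top view shows the black knob at about (332,223) in the tray with its pointer towards (339,212), the valve at (232,213), and green and red look-alikes at (333,285) and (391,227). The side view agrees. Next I'll hover over the knob and then the valve.

```bash
python3 - <<'E'
from h import *
c=shot("top")
k=onz(c,332,223,40);v=onz(c,232,213,58);print(k,v)
a0=np.arctan2(-.97,.247)
env.movep([k[0]-20,k[1],260],down(a0)); print(readout.sense()["t"],readout.sense()["joints"].round(0))
w=shot("wrist","wk.png"); 
env.movep([v[0]-20,v[1],280],down(a0)); print(readout.sense()["t"],readout.sense()["joints"].round(0))
w=shot("wrist","wv.png")
np.save("v0.npy",v);np.save("k0.npy",k)
a=cv2.imread("pics/wk.png");b=cv2.imread("pics/wv.png")
E
```

```text
[ 534.93803988 -145.80865875   40.        ] [567.96363764 140.33695429  58.        ]
2.2 [-29.   2.  96.  -0.  82.  47.]
3.3583 [ 2.  6. 89. -0. 85. 78.]
```

View pics/wk.png

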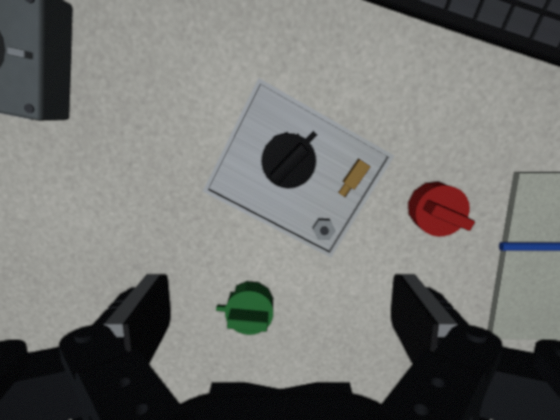

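View pics/wv.png

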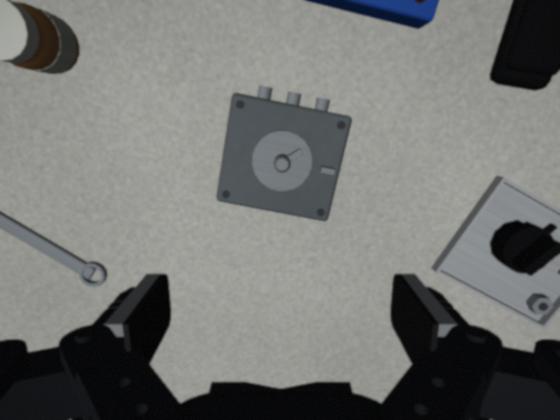

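The knob is at (289,160) with its pointer tip at (314,134). The stem is at (282,162), its key points towards (299,151), and the mark is at (328,171), so the key is about 44° anticlockwise of the mark. I'll take closer overhead views in the yaws I'll use for grasping and placing.

```bash
cat >> h.py <<'E'
def over(p,a,zc):  # put wrist camera straight above p at height zc, tool yaw a
    x=down(a)[:,0]; pos=np.array([p[0],p[1],0])-68*x+[0,0,zc-143]
    try: env.movep(pos,down(a))
    except env.PlanningError as e: print("plan",e); env.movep(pos+[0,0,30],down(a))
    env.sleep(.25)
E
python3 - <<'E'
from h import *
k=np.load("k0.npy");v=np.load("v0.npy")
over(v,np.radians(47),310); w=shot("wrist","v2.png")
import pickle;pickle.dump({n:w[n] for n in w},open("v2.pkl","wb"))
print(readout.sense()["joints"].round(0),readout.sense()["t"])
over(k,np.radians(60),300); w=shot("wrist","k2.png");pickle.dump({n:w[n] for n in w},open("k2.pkl","wb"))
print(readout.sense()["joints"].round(0),readout.sense()["t"], proj(w,[*k[:2],33]))
a=cv2.imread("pics/v2.png");b=cv2.imread("pics/k2.png")
f=lambda i:cv2.resize(i[40:290,130:430],None,fx=1.3,fy=1.6*1.3/1.6)
cv2.imwrite("pics/kv2.png",np.hstack([f(a),f(b)]))
E
```

```text
[ -2.  19.  87.  -0.  74. -49.] 5.625
[-28.  19.  88.   0.  73. -88.] 6.9917 [278.0839978  113.22015026]
```

View pics/kv2.png

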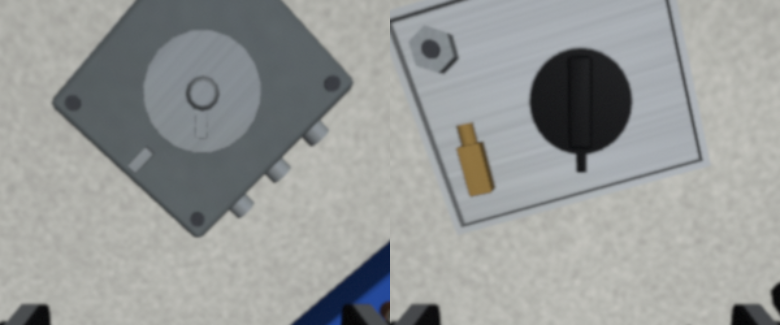

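The left crop shows the stem at crop (202,93), the key pointing straight down at (201,128) and the mark at (140,160). The right crop shows the knob hub at (580,100) with its pointer at (581,170), so both are nearly aligned with the tool. Now to extract exact values.

```bash
cat > meas.py <<'E'
from h import *
def fitc(c,mask,z,near,amin=500):
    cs,_=cv2.findContours(mask,cv2.RETR_LIST,cv2.CHAIN_APPROX_NONE)
    cs=[q for q in cs if cv2.contourArea(q)>amin and cv2.pointPolygonTest(cv2.convexHull(q),tuple(map(float,near)),False)>0]
    q=min(cs,key=cv2.contourArea)
    P=np.array([onz(c,*p,z)[:2] for p in q[:,0].astype(float)])
    (cx,cy),(d1,d2),_=cv2.fitEllipse((P-P[0]).astype(np.float32)); return np.array([cx,cy])+P[0],d1,d2,q
def hub(c,z,near):
    g=cv2.cvtColor(c["color"],cv2.COLOR_RGB2GRAY); m=((g<75)*255).astype(np.uint8)
    m=cv2.morphologyEx(m,cv2.MORPH_CLOSE,np.ones((5,5)))
    mo=cv2.morphologyEx(m,cv2.MORPH_OPEN,cv2.getStructuringElement(2,(25,25)))
    r=fitc(c,mo,z,near); d=cv2.subtract(m,cv2.dilate(mo,np.ones((3,3))))
    n,l,s,ce=cv2.connectedComponentsWithStats(d)
    cand=[(s[i,4],ce[i]) for i in range(1,n) if np.hypot(*(ce[i]-near))<70]
    return r,max(cand,key=lambda t:t[0])
E
python3 - <<'E'
from meas import *
import pickle
c=pickle.load(open("k2.pkl","rb"))
r,p=hub(c,33,(276,117)); print("hub",r[:3],"ptr",p)
t=onz(c,*p[1],24)[:2]-r[0]; print("theta",np.degrees(np.arctan2(t[1],t[0])),np.hypot(*t))
c=pickle.load(open("v2.pkl","rb")); g=cv2.cvtColor(c["color"],cv2.COLOR_RGB2GRAY)
print(g[150,285],g[111,265],g[111,285],g[111,225], g[85:180:3,285])
for th in (112,118,125):
  try:
    m=((cv2.GaussianBlur(g,(3,3),0)>th)*255).astype(np.uint8); m[:]=m
    n,l,s,ce=cv2.connectedComponentsWithStats(m)
    i=l[111,262]; mm=((l==i)*255).astype(np.uint8); print(th,s[i])
    cs,_=cv2.findContours(mm,cv2.RETR_EXTERNAL,cv2.CHAIN_APPROX_NONE)
    P=np.array([onz(c,*q,58)[:2] for q in cs[0][:,0].astype(float)]);e=cv2.fitEllipse((P-P[0]).astype(np.float32)); print("collar",e[0]+P[0],e[1])
    j=l[int(40+160/1.3),int(130+140/1.3)]; k=onz(c,*ce[j],62)[:2]; d=k-(e[0]+P[0]); print("mark",s[j],k,np.degrees(np.arctan2(d[1],d[0])),np.hypot(*d))
  except Exception as ex: print(th,ex)
# stem top circle by Hough
h=cv2.HoughCircles(cv2.resize(g,None,fx=3,fy=3,interpolation=cv2.INTER_CUBIC)[240:430,760:950],cv2.HOUGH_GRADIENT,1,60,param1=80,param2=12,minRadius=25,maxRadius=45); print(h)
if h is not None:
  for q in h[0][:2]: u,v=(q[0]+760)/3-.33,(q[1]+240)/3-.33; print(u,v,onz(c,u,v,80))
E
```

```text
hub (array([ 537.44960542, -148.76436603]), 53.25014877319336, 53.43851089477539) ptr (np.int32(73), array([276.54794521, 165.4109589 ]))
theta -29.85773085575054 33.902396265843514
135 137 138 94 [137 138 137 138 131 107 136 141 138 138 140 140 104  76 138 139 138 139
 139 139 130 132 135 136 107  95  96  95  96  97  97  96]
112 [ 240   63   91   94 6169]
collar [569.65459274 143.74308356] (58.638038635253906, 58.90377426147461)
mark [229 154  17  18 151] [571.97763294  97.78240764] -87.10649971966893 46.01934644520026
118 [ 241   63   89   94 6003]
collar [569.65485125 143.71950848] (58.021244049072266, 58.343326568603516)
mark [230 155  16  16 130] [572.02464806  97.89044097] -87.0399020090823 45.89029707572601
125 [ 241   64   89   92 5798]
collar [569.63685938 143.72899741] (57.32023620605469, 57.574806213378906)
mark [230 155  15  16 108] [572.0532782   97.93319995] -86.9795847638218 45.85950441136179
[[[96.5 95.5 39. ]]]
285.17 111.503334 [569.62074006 143.48468031  80.        ]
```

```bash
python3 - <<'E'
from h import *
R=down(np.radians(60.1)); p=[537.4,-148.7]
env.movep([*p,120],R); env.move_l([*p,36],feed=80)
s=readout.sense();print(s["position"],s["force"],s["t"])
fingers.close_gripper(); s=readout.sense();print(s["position"],s["force"],s["gripper_width"],s["gripper_force"])
env.move_l([*p,150],feed=120); env.sleep(.2)
s=readout.sense();print(s["position"],s["force"],s["gripper_width"],s["gripper_force"],s["t"])
shot("wrist","held.png")
E
```

```text
[ 537.96623427 -148.97938616   36.69673607] [0.04167652 0.33946507 0.59857377] 8.5917
[ 537.42874136 -148.75288866   36.09468545] [-0.30556945  0.60553871  0.95254158] 0.12313733076723989 60.33594489097595
[ 536.93973324 -148.47230874  149.14532499] [-0.68012703 -0.20139653 -0.99576092] 0.12240692800831304 60.140554904937744 10.5583
```

View pics/held.png

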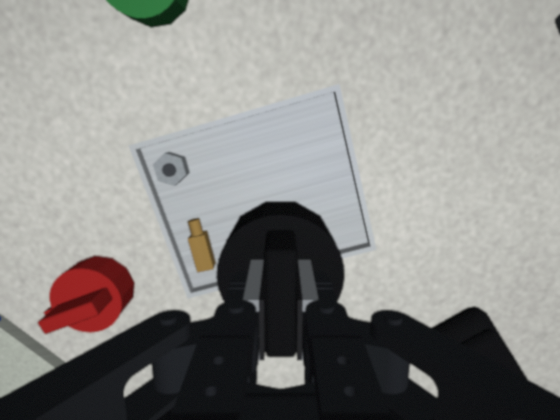

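The knob is held centred in the fingers, with the hub spanning columns 217–344 and the bar centred near column 281. I'll check the camera's lateral bias, then move over the stem and ease down with force checks.

```bash
cat >> h.py <<'E'
def st():
    s=readout.sense(); return s["position"],np.array(s["force"]),np.array(s["moment"]),s["t"]
E
python3 - <<'E'
from h import *
c=shot("wrist"); p=np.array(readout.sense()["position"])
print("proj u at hub/bar top:",proj(c,p-[0,0,3]),proj(c,p+[0,0,23]))
S=[569.63,143.6]; th=-31.; R=down(np.radians(th+90))
env.movep([*S,150],R); env.move_l([*S,118],feed=60); env.sleep(.3)
P,f0,m0,t=st(); print(P,f0,m0,t); np.save("f0.npy",f0)
for z in np.arange(116,100.9,-1):
    env.move_l([*S,z],feed=20); P,f,m,t=st(); print(z,P.round(2),(f-f0).round(1),m.round(2),round(t,2))
    if (f-f0)[2]>5: break
E
```

```text
proj u at hub/bar top: [279.08436857 277.84502884] [278.82395331 308.82778785]
[569.89140985 143.64258436 118.41120057] [-0.52728795 -0.71750374 -1.22868974] [-0.0477038  -0.02501026 -0.04641822] 12.775
116.0 [569.45 143.6  115.79] [ 0.4  1.4 -0.6] [ 0.01 -0.03 -0.02] 13.03
115.0 [569.58 143.59 114.91] [0.7 1.7 0.4] [-0.03  0.    0.03] 13.28
114.0 [569.53 143.58 113.87] [ 0.3  1.3 -0.1] [-0.04  0.01 -0.01] 13.53
113.0 [569.58 143.6  112.91] [-1.6 -0.2  0.1] [ 0.02  0.06 -0.02] 13.78
112.0 [569.55 143.58 111.9 ] [ 1.2  1.4 -0.1] [-0.01  0.04 -0.03] 14.03
111.0 [569.56 143.59 110.9 ] [1.4 0.4 1.3] [ 0.01  0.02 -0.04] 14.28
110.0 [569.53 143.62 109.89] [ 0.8  0.6 -0.7] [-0.03  0.07  0.05] 14.53
109.0 [569.54 143.59 108.88] [1.  0.2 0.2] [ 0.02 -0.   -0.03] 14.78
108.0 [569.56 143.61 107.89] [0.2 0.8 0.1] [ 0.04 -0.02 -0.01] 15.03
107.0 [569.52 143.62 106.87] [0.5 1.3 0.6] [-0.02  0.07 -0.03] 15.28
106.0 [569.56 143.6  105.91] [0.2 0.5 0.2] [-0.   -0.04 -0.06] 15.53
105.0 [569.56 143.59 104.9 ] [ 1.1  0.1 -0.1] [ 0.01 -0.06 -0.07] 15.78
104.0 [569.54 143.6  103.87] [-0.6  1.5 -0.5] [-0.03  0.    0.03] 16.02
103.0 [569.57 143.61 102.91] [ 0.4  0.9 -1.1] [ 0.01 -0.02  0.02] 16.27
102.0 [569.69 143.6  102.05] [-0.3  1.2 -0.4] [ 0.03 -0.07 -0.05] 16.52
101.0 [569.87 143.67 101.88] [-2.6  0.3  5.6] [-0.09  0.44 -0.01] 16.77
```

The bore slid cleanly over the stem and the knob now rests on the key at about 102 mm. Next I'll turn it slowly under light pressure.

```bash
python3 - <<'E'
from h import *
S=[569.63,143.6]; f0=np.load("f0.npy"); th=-31.; z=101.1; home=False
def fz(n=3):
    r=[]
    for _ in range(n): env.sleep(.02); r.append((st()[1]-f0)[2])
    return np.mean(r)
while th>-58 and not home:
    th-=1.; env.move_l([*S,z],rot=down(np.radians(th+90)),feed=20); f=fz()
    P,_,m,t=st(); print(round(th,1),round(z,2),P.round(2),round(f,1),m.round(2),round(t,2))
    if f>7: z+=.2
    elif f<3.0:
        z-=.3
        if z<99.8: home=True
print("in slot" if home else "no")
E
```

```text
-32.0 101.1 [570.04 143.77 101.83] 6.5 [ 0.06  0.37 -0.04] 17.07
-33.0 101.1 [570.21 143.87 101.82] 6.5 [ 0.12  0.25 -0.01] 17.38
-34.0 101.1 [570.36 143.89 101.83] 6.2 [0.28 0.15 0.06] 17.68
-35.0 101.1 [570.41 143.81 101.81] 7.3 [0.18 0.04 0.05] 17.98
-36.0 101.3 [570.37 143.72 101.81] 6.6 [ 0.26 -0.26  0.08] 18.27
-37.0 101.3 [570.34 143.68 101.78] 6.3 [ 0.31 -0.44  0.03] 18.57
-38.0 101.3 [570.31 143.64 101.73] 6.6 [ 0.22 -0.54  0.04] 18.88
-39.0 101.3 [570.28 143.64 101.73] 6.1 [ 0.29 -0.67  0.08] 19.18
-40.0 101.3 [570.21 143.61 101.64] 6.1 [ 0.26 -0.72  0.07] 19.48
-41.0 101.3 [570.08 143.55 101.55] 6.5 [ 0.27 -0.92  0.04] 19.77
-42.0 101.3 [568.43 143.38 100.04] 1.5 [ 0.12 -0.48 -0.04] 20.07
-43.0 101.0 [568.53 143.5   99.96] -0.8 [ 0.08 -0.2   0.05] 20.38
-44.0 100.7 [569.03 143.55 100.3 ] 0.1 [-0.06  0.03  0.03] 20.68
-45.0 100.4 [569.53 143.59 100.36] -0.2 [ 0.   -0.02 -0.04] 20.98
-46.0 100.1 [569.62 143.6  100.11] -0.2 [-0.01 -0.02 -0.04] 21.27
-47.0 99.8 [569.63 143.59  99.81] 0.1 [0.02 0.03 0.01] 21.57
in slot
```

It dropped into the slot near −42°. Now I'll lower it home gently.

```bash
python3 - <<'E'
from h import *
S=[569.63,143.6]; f0=np.load("f0.npy")
env.move_l([*S,99.8],rot=down(np.radians(-44.+90)),feed=20)
for z in np.arange(99,86.9,-.75):
    env.move_l([*S,z],feed=20);env.sleep(.04); P,f,m,t=st(); print(z,P.round(2),(f-f0).round(1),m.round(2),round(t,2))
    if (f-f0)[2]>6: break
E
```

```text
99.0 [569.57 143.6   98.9 ] [-0.3  0.6 -0.4] [0.03 0.03 0.04] 22.12
98.25 [569.61 143.58  98.21] [0.1 0.6 0.3] [ 0.05  0.02 -0.02] 22.41
97.5 [569.58 143.59  97.44] [ 0.1  0.9 -1. ] [-0.01  0.03 -0.03] 22.7
96.75 [569.62 143.59  96.72] [0.7 1.  0.4] [ 0.02  0.07 -0.04] 22.99
96.0 [569.59 143.63  95.95] [1.4 1.1 0.4] [ 0.04 -0.02 -0.05] 23.28
95.25 [569.59 143.6   95.2 ] [-0.2  0.5  0.6] [-0.07  0.02 -0.02] 23.57
94.5 [569.61 143.62  94.46] [ 0.8  0.8 -0.4] [ 0.02 -0.02  0.03] 23.87
93.75 [569.59 143.6   93.69] [-0.5  0.3 -0.6] [-0.03 -0.02  0.01] 24.16
93.0 [569.61 143.59  92.96] [0.5 0.6 0.4] [-0.02  0.02  0.01] 24.45
92.25 [569.59 143.59  92.2 ] [0.1 0.5 0.2] [ 0.02  0.   -0.02] 24.74
91.5 [569.57 143.62  91.42] [ 0.2 -0.1 -0.1] [ 0.02 -0.    0.01] 25.03
90.75 [569.59 143.61  90.71] [1.  1.  0.1] [-0. -0.  0.] 25.32
90.0 [569.8  143.61  90.14] [0.1 1.7 0.4] [ 0.03 -0.02  0.02] 25.62
89.25 [569.87 143.56  90.11] [-2.1 -0.4  6.7] [-0.04  0.42  0.01] 25.91
```

Home at 90.1 mm, which is 12 mm below the key contact. Now clockwise to the stop, watching the moment.

```bash
python3 - <<'E'
from h import *
S=[569.63,143.6]; f0=np.load("f0.npy"); th=-44.
while th>-96:
    th-=2. if th>-82 else 1.; env.move_l([*S,89.8],rot=down(np.radians(th+90)),feed=20);env.sleep(.04)
    m=np.mean([st()[2] for _ in range(1)],0); s=readout.sense(); R=s["eef_rot"]; act=np.degrees(np.arctan2(R[1,1],R[0,1]))-90
    print(round(th,1),round(act,1),s["position"].round(1),(s["force"]-f0).round(1),m.round(2),round(s["t"],2))
    if abs(m[2])>.6: break
E
```

```text
-46.0 -46.0 [569.9 143.6  90.1] [-0.4 -0.4  5. ] [0.02 0.1  0.02] 26.2
-48.0 -47.9 [569.9 143.8  90.1] [0.1 2.1 4.2] [ 0.19  0.13 -0.02] 26.49
-50.0 -49.9 [570.1 144.   90.1] [1.8 4.2 3.7] [ 0.6  -0.27  0.  ] 26.78
-52.0 -51.9 [570.2 144.   90.1] [3.2 5.  3. ] [ 0.85 -0.55  0.06] 27.07
-54.0 -54.0 [570.2 144.   90.1] [2.9 5.8 3.8] [ 0.81 -0.55  0.08] 27.37
-56.0 -56.0 [570.2 143.9  90.1] [3.7 5.1 3.4] [ 0.76 -0.56  0.14] 27.66
-58.0 -58.0 [570.3 143.9  90.1] [3.8 4.3 3.5] [ 0.87 -0.55  0.12] 27.95
-60.0 -59.9 [570.3 143.9  90.1] [4.  4.4 2.3] [ 0.8  -0.62  0.16] 28.24
-62.0 -62.0 [570.3 143.9  90.1] [3.4 4.8 3.7] [ 0.8  -0.58  0.1 ] 28.53
-64.0 -64.0 [570.4 143.9  90.1] [4.1 4.8 3.2] [ 0.75 -0.64  0.14] 28.82
-66.0 -66.0 [570.4 143.9  90.1] [4.3 5.6 2.4] [ 0.76 -0.62  0.11] 29.12
-68.0 -67.9 [570.5 143.8  90.1] [4.8 4.6 2.7] [ 0.73 -0.69  0.12] 29.41
-70.0 -70.0 [570.5 143.8  90.1] [4.2 4.1 2.9] [ 0.72 -0.7   0.13] 29.7
-72.0 -72.0 [570.5 143.7  90.1] [4.5 4.4 2. ] [ 0.73 -0.68  0.12] 29.99
-74.0 -74.0 [570.5 143.7  90.1] [5.4 4.1 2.3] [ 0.75 -0.75  0.12] 30.28
-76.0 -76.0 [570.6 143
[... 572 characters left out ...]
 143.5  90.1] [4.9 4.5 1.9] [ 0.56 -0.79  0.15] 32.91
-88.0 -87.9 [570.7 143.5  90.1] [4.2 3.9 2.6] [ 0.57 -0.86  0.23] 33.2
-89.0 -88.9 [570.7 143.5  90.1] [4.5 3.8 1.6] [ 0.53 -0.8   0.15] 33.49
-90.0 -89.9 [570.7 143.4  90.1] [5.1 3.6 2.2] [ 0.55 -0.81  0.2 ] 33.78
-91.0 -90.9 [570.7 143.4  90.1] [4.4 4.1 2. ] [ 0.48 -0.81  0.2 ] 34.08
-92.0 -91.9 [570.7 143.4  90.1] [5.6 2.6 2.2] [ 0.51 -0.79  0.14] 34.37
-93.0 -92.9 [570.7 143.4  90.1] [5.4 4.8 2.3] [ 0.51 -0.78  0.13] 34.66
-94.0 -93.9 [570.8 143.3  90.1] [4.6 3.8 2. ] [ 0.51 -0.87  0.31] 34.95
-95.0 -94.9 [570.8 143.3  90.2] [4.4 2.2 2.4] [ 0.46 -0.96  0.5 ] 35.24
-96.0 -95.9 [570.8 143.2  90.1] [5.5 2.3 2.4] [ 0.37 -0.94  0.7 ] 35.53
```

The moment rises sharply past −93.5°, so the stop is reached. I'll relax the twist, let go, lift and look.

```bash
python3 - <<'E'
from h import *
S=[570.6,143.3]
env.move_l([*S,90.1],rot=down(np.radians(-94.+90)),feed=20)
fingers.gripper_open(); env.move_l([*S,170],feed=120)
over([569.6,143.6],np.radians(0),330); c=shot("wrist","fin.png"); 
import pickle;pickle.dump(dict(c),open("fin.pkl","wb"));print(st()[3])
u=proj(c,[569.6,143.6,86]);print(u,proj(c,[571.98,97.8,62]))
x,y=u.astype(int); i=cv2.imread("pics/fin.png")[max(y-100,0):y+120,x-140:x+140]
i=cv2.convertScaleAbs(i,alpha=1.6,beta=20);cv2.imwrite("pics/finc.png",cv2.resize(i,None,fx=2.5,fy=2.5))
E
```

```text
37.9917
[281.41042334 114.96587706] [284.46302051 179.72528579]
```

View pics/finc.png

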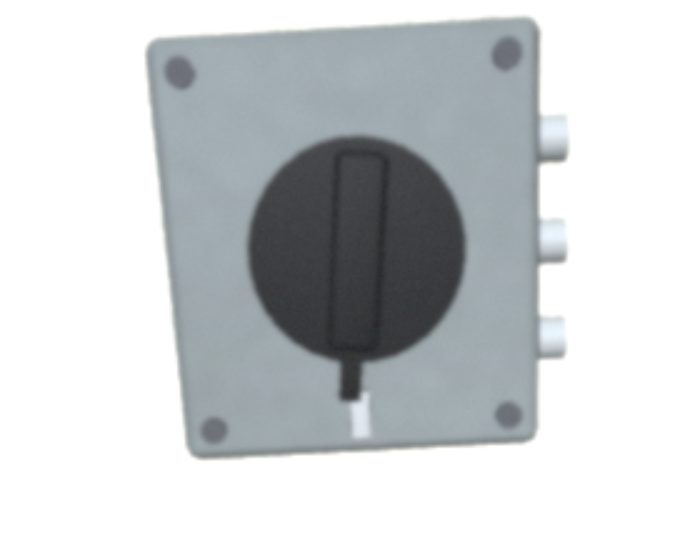

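The knob is fully home. Its pointer tip, at (350,392), is slightly past the mark at (361,415), about 4° clockwise, which could just be key slack. I'll measure it.

```bash
python3 - <<'E'
from meas import *
import pickle
c=pickle.load(open("fin.pkl","rb"))
r,p=hub(c,86,(281,115)); t=onz(c,*p[1],78)[:2]-r[0]; print(r[:3],p,np.degrees(np.arctan2(t[1],t[0])),np.hypot(*t))
g=cv2.cvtColor(c["color"],cv2.COLOR_RGB2GRAY);m=((g>112)*255).astype(np.uint8)
x,y=281-140+361/2.5,14+415/2.5
n,l,s,ce=cv2.connectedComponentsWithStats(m);i=l[int(y),int(x)];k=onz(c,*ce[i],62)[:2];d=k-[569.63,143.6];print(s[i],k,np.degrees(np.arctan2(d[1],d[0])))
d=k-r[0];print(np.degrees(np.arctan2(d[1],d[0])))
E
```

```text
(array([570.76623578, 143.63215713]), 55.35724639892578, 55.51011657714844) (np.int32(131), array([280.4351145 , 167.22137405])) -92.9114114328641 34.41860373224867
[281 171   8  18 100] [572.34086787  96.82674324] -86.68298221100622
-88.07317675212673
```

The knob sits about 6° clockwise of the mark. That's explained by key clearance plus a 1.1 mm sideways shift, since the stem itself is at its stop. I'll regrip it centred and take up the slack so the pointer stands on the mark, without turning the stem back.

```bash
python3 - <<'E'
from meas import *
import pickle
S=np.array([569.63,143.6])
def go(xy,z,th,feed=20):
    env.move_l([*xy,z],rot=down(np.radians(th+90)),feed=feed)
def pr(n): P,f,m,t=st(); print(n,P.round(2),f.round(1),m.round(2),round(t,2))
env.movep([S[0]+1.1,S[1],170],down(np.radians(-92.9+90))); go(S+[1.1,0],90.3,-92.9,70); env.sleep(.2)
f0=st()[1]; fingers.close_gripper(); pr("closed")
go(S+[.5,0],90.3,-91); pr("a")
go(S,90.3,-89.5); pr("b")
go(S,90.3,-88.2); pr("c"); env.sleep(.2); pr("d")
fingers.gripper_open(); go(S,170,-88.2,100)
over(S,0.,330); c=shot("wrist","fin2.png")
r,p=hub(c,86,(281,115)); t=onz(c,*p[1],78)[:2]-r[0]; print(r[:3],p,np.degrees(np.arctan2(t[1],t[0])),np.hypot(*t)); pr("e")
i=cv2.imread("pics/fin2.png")[14:234,141:421]
cv2.imwrite("pics/fin2c.png",cv2.resize(cv2.convertScaleAbs(i,alpha=1.6,beta=20),None,fx=2.5,fy=2.5))
E
```

```text
closed [570.83 143.56  90.48] [-0.6 -0.4  1.5] [-0.04  0.05  0.05] 40.53
a [570.31 143.63  90.43] [0.  0.  0.9] [-0.03 -0.02 -0.03] 40.78
b [569.84 143.66  90.48] [0.7 0.4 1.5] [ 0.08 -0.06  0.  ] 41.03
c [569.73 143.61  90.42] [ 0.2 -0.3  1.9] [ 0.1  -0.03  0.04] 41.28
d [569.75 143.6   90.45] [0.6 0.2 2.3] [ 0.02 -0.03  0.01] 41.48
(array([569.72272199, 143.66068512]), 55.334632873535156, 55.42355728149414) (np.int32(125), array([282.92 , 167.144])) -88.23111003743064 34.33329964601115
e [569.27  76.47 186.43] [-0.3  1.3 -0.2] [-0.04  0.04 -0.  ] 43.83
```

View pics/fin2c.png

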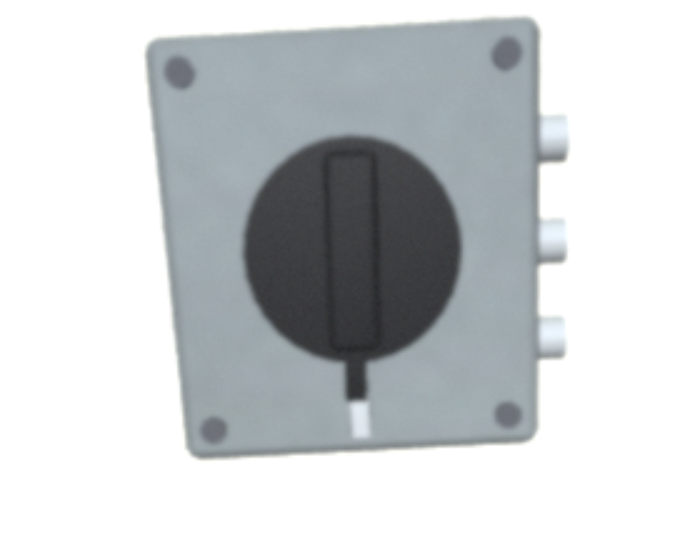

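The pointer tip at (356,395) now lines up with the mark at (361,415). The knob is centred and home, nothing resisted while I turned it back (so the stem stayed at its stop), and the robot is clear.

```bash
python3 -c "
from workcell import env
print(env.finish_job())"
```

```text
the job is handed in; nothing more can be done
None
```

The knob is home on the collar and the stem is at its clockwise stop. The pointer stands over the mark, about 1° off by camera, after I eased the knob back about 5° within the key's clearance. The gripper let go, and the job was handed in at about 44 s.

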